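# Draw the long paddle out of the half-covered pan

## Task

The wooden paddle lies flat in the shallow steel pan with its blade under the clamped cover; it is longer than the open part. Take it by the handle through the opening, tilt it, draw it out handle first without forcing it against the pan, and finish still holding it in the air by the gripper alone: level, right side up, all of it at least 20 cm above the worktop. Leave the other things on the counter where they stand.

Things in the scene. Friction and masses are not known exactly. Their poses are not given: they have to be found in the camera images.
- pan: steel pan fixed to the worktop, 292x172 mm over its rim flange, 63 mm high. Walls and floor 3 mm, so the inner floor is 3 mm above the worktop; inside 270 mm (along its x) x 150 mm. A grey metal cover is clamped over its -x part, up to x = +25 mm; from there to x = +135 mm it is open. Origin at the centre of its underside, z up, x from the covered end to the open end
- cover_edge (a point): middle of the cover's free edge, on its underside, 60 mm above the worktop (pan x = +25 mm); the cover is 3 mm thick, with ribs under 2 mm high on top
- end_rim (a point): middle of the top of the rim at the pan's open end, at the wall's inner face (pan x = +135 mm), 62 mm above the worktop; the flange goes on outward to x = 148 mm
- paddle: wooden paddle, 0.08 to 0.16 kg, 230 mm long along its x, lying along the pan on the inner floor, blade under the cover, handle end 15 to 45 mm short of the end wall. Origin on its flat underside at mid-length, z up, x towards the handle end. Handle 22 mm wide, 12 mm thick, x = -15 to +115 mm; shoulder 44 mm wide, 9 mm thick, x = -29 to -7; blade 76 mm wide, up to 7 mm thick, x = -115 to -25
- blade_end (a point): middle of the blade's end edge, on the paddle's underside (paddle x = -115 mm)
- handle_end (a point): middle of the handle's end, on the paddle's underside (paddle x = +115 mm)
- salt_shaker: salt shaker, glass with grey domed top, 44 mm wide, 90 mm tall; origin at the centre of its foot. Bystander.
- spice_shaker: shaker with dark filling, 44 mm wide, 90 mm tall; origin at the centre of its foot. Bystander.
- tumbler: clear empty glass, 80 mm wide, 91 mm tall; origin at the centre of its foot. Bystander.
- syrup_jug: small glass syrup pourer with black handle, 73x95x131 mm; origin at the centre of its foot. Bystander.

How it is judged:
By the outcome, as a careful person would: the job done as asked, in the order asked, and still so for the second after the job is handed in, while the arm keeps its last pose, push and grip.
It also fails if it takes over 38 s, if anything falls off the work surface, if the arm or the gripper's body presses on something with over 40 N, if the wrist force passes 120 N, or if a joint passes its speed limit or range.

## Robot

A 6-joint arm with a two-finger parallel gripper is mounted at the origin on a cart in front of the work surface, level with it; the furniture and walls round the work are solid. World frame = base frame: x ahead of the robot, y to its left, z up, the work surface at z = 0. Lengths are in m, angles in rad, forces in N, time in s.
With the tool pointing down it reaches from about 0.4 to 0.925 m from the base axis. Payload 3.4 kg.
Tool frame: the origin (TCP) lies midway between the tips of the shut fingers; the grasp point (between the pads) lies 19 mm behind it; z points along the fingers, y is the line along which they close (so a half turn about z gives the same grasp; the last joint's range is limited). The gripper opens to 85 mm and grips with 20 to 120 N. Pads are 22 mm wide; open, the fingers measure 114 mm over their backs; the gripper's body (76 mm by 85 mm) begins 54 mm behind the grasp point. The pads swing forward as they close: fully open they stand 13 mm farther back than shut.
Start: joints at [-1.256, 0.307, 1.506, -0, 1.328, -0.073], TCP at [0.218, -0.532, 0.231] pointing down, gripper open.
Joint ranges: [-3.12, 3.12], [-1.05, 2.28], [0.14, 2.33], [-1.42, 4.57], [0.1, 2.73], [-2.68, 2.68]. Speed limits (rad/s): [2.57, 2.57, 3.14, 3.14, 3.14, 3.14].

## Interface

Orientations are given as a rotation vector (axis times angle).
In Python, from plant import r gives the robot as it stands. The module is installed in compiled form; this text tells all that it offers. Calls block until the motion is done:
- r.move_to(position, orientation): joint-space move of the TCP to a pose.
- r.move_linear(position, velocity=0.15, rot=None, stop_force=None): straight line of the TCP; rot=None keeps the orientation; velocity is the mean speed in m/s. With stop_force (N) it stops when the force on the tool has changed by that much, and returns True; else False.
- r.movej(angles): joint-space move.
- r.grip(opening, newtons=None): finger opening in m; newtons is the grip in N (None keeps the last); returns when the fingers have stopped.
- r.sleep(seconds).
- r.solve_ik(position, orientation): joint angles nearest the present ones, or None.
- r.read_camera(name): name is "scene" or "top" or "wrist"; returns (picture, depth): 400x640x3 uint8, red, green, blue; 400x640 float32, m along the optical axis (not along the pixel's ray), 0 where there is no reading.
- r.camera_params(name): a dict with "K" (3x3 intrinsics, pixels), "xyz" and "attitude" of the camera in the world. Camera axes: x right, y down, z forward; pixel columns grow to the right and rows downward; lengths in m; the calibration is good to about 2 mm. A picture is of the moment at which its call begins: read the wrist's pose just before it. camera_params takes no time and is no camera call; for the wrist camera it gives the pose at the moment of the call.
A pose or a line that the arm cannot do raises r.PlanningError and nothing moves.
- r.finish_job(): hands the job in; it is judged then, once.
Trained networks look in the newest picture that a camera, given by its name, has taken for a name from the list of things; names that differ only in an ending like _2 or _b are one class to them, and where a whole thing is asked for, a point or a joint stands for the part that bears it (a point fixed in the world has none). Each returns a list of dicts, best first, with "score" (0 to 1); they miss things now and then, are a little off and sometimes report something else, mostly with a low value. They report only what shows in the picture. A call takes as long as a camera call.
- r.search_frame(camera, target): "box" ([centre column, centre row, width, height] in pixels, round what is visible of it).
- r.masks_of(camera, target): "region" (400x640 bool, what is visible of it) and "box" ([centre column, centre row, width, height] in pixels, round what is visible of it).
- r.pinpoint(camera, target): "centre" ([column, row] in pixels: a listed point, or the origin of a listed thing).
Readings, each from a call of its own:
- r.read_t(): time.
- r.read_q(): joint angles.
- r.read_joint_vel(): joint speeds.
- r.read_tau(): joint torques, N m.
- r.read_tool_pos(): TCP position.
- r.read_orientation(): TCP orientation.
- r.read_force(): force on the tool from outside, world axes, zero at the start.
- r.read_wrist_torque(): the same for the moment, N m.
- r.read_finger_gap(): finger opening in m.
- r.read_grip_force(): force on a finger pad.
Only numpy, scipy, OpenCV 4.12 (cv2) and the standard library are available. Lean on these libraries where they do the work, as an engineer would, in place of code of your own. Each camera call takes 0.05 s, during which the arm holds its last target. There are 200 camera calls.

## Working session

There is one attempt and no reset: what is moved stays moved. The work goes in short steps, each a Python script; the robot and the scene stay as the last script left them, time stands still between calls to the robot, and variables do not carry over. Pictures are saved under pics/ and viewed, at most 10 in all, crops included, and the job is handed in when it is done.

```bash
mkdir -p pics
cat > h.py <<'E'
from plant import r
import numpy as np, cv2
from scipy.spatial.transform import Rotation as R
def cam(n):
    p=r.camera_params(n); a=np.array(p["attitude"],float)
    M=a if a.shape==(3,3) else R.from_rotvec(a).as_matrix()
    return np.array(p["K"]),np.array(p["xyz"]),M
def ray(c,px):
    K,t,M=c; d=M@np.linalg.inv(K)@np.array([px[0],px[1],1.]); return t,d
def atz(c,px,z):
    t,d=ray(c,px); return t+d*(z-t[2])/d[2]
def cloud(c,dep):
    K,t,M=c; v,u=np.mgrid[:400,:640]
    P=np.stack([(u-K[0,2])/K[0,0]*dep,(v-K[1,2])/K[1,1]*dep,dep],-1)
    return P@M.T+t
E
python3 - <<'E'
from h import *
for n in ("top","scene"):
    print(n,r.camera_params(n))
    im,d=r.read_camera(n); cv2.imwrite(f"pics/{n}0.png",im[...,::-1])
    c=cam(n); np.savez(f"{n}0.npz",d=d)
    for t,z in (("cover_edge",.06),("end_rim",.062),("handle_end",.003),("pan",0),("paddle",.003),("salt_shaker",0),("spice_shaker",0),("tumbler",0),("syrup_jug",0)):
        for k in r.pinpoint(n,t)[:2]: print(n,t,round(k["score"],2),np.round(k["centre"]),atz(c,k["centre"],z).round(4))
print(r.read_t())
E
```

```text
top {'K': array([[509.534244  ,   0.        , 308.22315712],
       [  0.        , 509.534244  , 203.26997936],
       [  0.        ,   0.        ,   1.        ]]), 'xyz': array([ 0.35395805, -0.04795213,  1.12828434]), 'attitude': array([-2.14162858,  2.15300702, -0.18666892])}
top cover_edge 0.8 [253. 213.] [0.5017 0.0513 0.06  ]
top cover_edge 0.28 [219. 210.] [0.5101 0.1229 0.06  ]
top end_rim 0.71 [204. 197.] [0.5365 0.155  0.062 ]
top handle_end 0.87 [221. 205.] [0.5285 0.1271 0.003 ]
top pan 0.89 [264. 223.] [0.4892 0.0318 0.    ]
top paddle 0.53 [344. 147.] [ 0.6611 -0.1495  0.003 ]
top salt_shaker 0.92 [343. 149.] [ 0.658  -0.1478  0.    ]
top salt_shaker 0.62 [422. 266.] [ 0.3921 -0.3179  0.    ]
top spice_shaker 0.57 [390. 149.] [ 0.6566 -0.2543  0.    ]
top tumbler 0.69 [425. 267.] [ 0.3894 -0.3233  0.    ]
top syrup_jug 0.63 [417. 199.] [ 0.5418 -0.3135  0.    ]
scene {'K': array([[444.70608778,   0.        , 314.40474305],
       [  0.        , 444.70608778, 203.22723403],
       [  0.        ,   0.        ,   1.        ]]), 'xyz': array([-0.4803416 ,  0.5144174 ,  0.67550243]), 'attitude': array([-1.14754453,  2.0127823 , -1.19915313])}
scene cover_edge 0.62 [284. 218.] [0.4995 0.0564 0.06  ]
scene cover_edge 0.31 [260. 238.] [0.4396 0.1567 0.06  ]
scene end_rim 0.74 [249. 220.] [0.5383 0.1451 0.062 ]
scene end_rim 0.6 [320. 198.] [ 0.547  -0.0897  0.062 ]
scene handle_end 0.55 [259. 238.] [0.5241 0.1264 0.003 ]
scene handle_end 0.36 [293. 234.] [0.4937 0.032  0.003 ]
scene pan 0.8 [294. 233.] [0.5016 0.0273 0.    ]
scene salt_shaker 0.55 [319. 198.] [ 0.6529 -0.1488 -0.    ]
scene spice_shaker 0.43 [346. 187.] [ 0.6726 -0.2666  0.    ]
scene tumbler 0.77 [414. 223.] [ 0.3641 -0.306   0.    ]
1.0
```

View pics/top0.png

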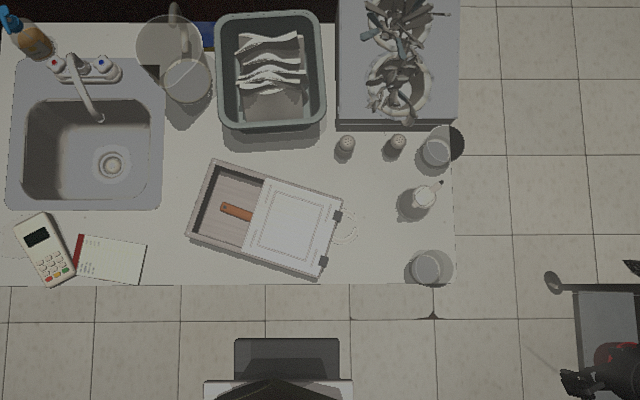

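View pics/scene0.png

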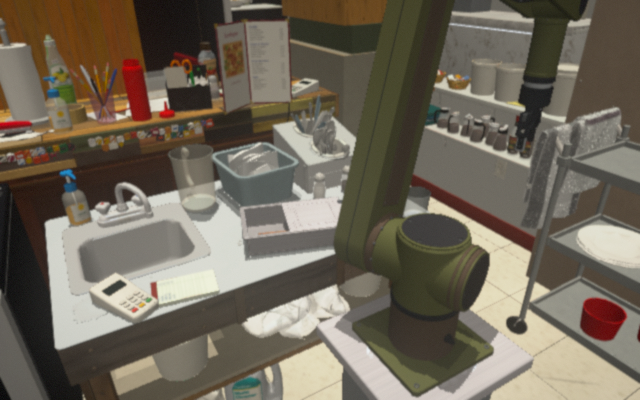

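The top view shows the pan at about (265,218), with the cover on its right side. The orange handle runs from about (221,205) to (252,220), and the bystanders stand on the right, clear of the pan. Next I'll move over the opening and look with the wrist camera.

Run:
```python
from h import *
ce=np.array([.5006,.0538]);er=np.array([.5374,.1525]); a=er-ce; phi=np.arctan2(a[1],a[0]); print("phi",np.degrees(phi))
for s in (0,np.pi):
    p=phi+s; M=np.array([[np.cos(p),np.sin(p),0],[np.sin(p),-np.cos(p),0],[0,0,-1]]).T
    rv=R.from_matrix(M).as_rotvec(); print(s,rv, r.solve_ik([.517,.095,.27],rv))
print(R.from_rotvec(r.read_orientation()).as_matrix().round(2), cam("wrist")[1])
m=r.masks_of("top","paddle")
for k in m[:2]: print(k["score"],k["box"],k["region"].sum())
print(r.read_t())
```

```text
phi 69.55218001300686
0 [2.58046431 1.79187286 0.        ] [ 1.01358042e-01  2.09236462e-01  1.54509901e+00 -4.44089210e-16
  1.38725719e+00  4.58239826e-01]
3.141592653589793 [ 1.79187286 -2.58046431 -0.        ] [ 0.10135804  0.20923646  1.54509901  0.          1.38725719 -2.68335283]
[[ 0.93  0.38  0.  ]
 [ 0.38 -0.93 -0.  ]
 [ 0.    0.   -1.  ]] [ 0.27967872 -0.5072087   0.37380678]
0.83 [237.0, 211.9, 33.0, 21.2] 334
1.05
```

Run:
```python
from h import *
r.move_to([.517,.095,.27],[2.58046431,1.79187286,0])
c=cam("wrist"); im,d=r.read_camera("wrist"); cv2.imwrite("pics/w1.png",im[...,::-1]); np.savez("w1.npz",d=d,K=c[0],t=c[1],M=c[2])
print(c[1],c[2].round(2))
for t,z in (("cover_edge",.06),("end_rim",.062),("handle_end",.003)):
    for k in r.pinpoint("wrist",t)[:2]: print(t,round(k["score"],2),np.round(k["centre"]),atz(c,k["centre"],z).round(4))
P=cloud(c,d)
for k in r.masks_of("wrist","paddle")[:2]:
    g=k["region"]; print(k["score"],k["box"],g.sum())
    Q=P[g&(d>0)]; print("z pct",np.percentile(Q[:,2],[5,50,95]).round(4))
    cs=cv2.minAreaRect(np.argwhere(g)[:,::-1].astype(np.float32)); b=cv2.boxPoints(cs)
    print("corners",b.round(),[atz(c,p,.015)[:2].round(4) for p in b])
print(r.read_tool_pos(),r.read_t())
```

```text
[0.54025783 0.15663399 0.4123917 ] [[ 0.94 -0.34 -0.09]
 [-0.35 -0.9  -0.25]
 [-0.    0.26 -0.96]]
cover_edge 0.69 [317. 211.] [0.5006 0.0505 0.06  ]
end_rim 0.7 [315. 106.] [0.5378 0.1558 0.062 ]
end_rim 0.57 [318. 210.] [0.5017 0.0518 0.062 ]
handle_end 0.84 [314. 132.] [0.5252 0.1282 0.003 ]
0.61 [313.9, 171.9, 22.1, 76.1] 1307
z pct [0.0128 0.0146 0.0161]
corners [[303. 209.]
 [305. 133.]
 [323. 133.]
 [321. 209.]] [array([0.4806, 0.0451]), array([0.5161, 0.1311]), array([0.5355, 0.1233]), array([0.5012, 0.0368])]
[0.51711115 0.09447079 0.26992345] 3.7667
```

View pics/w1.png

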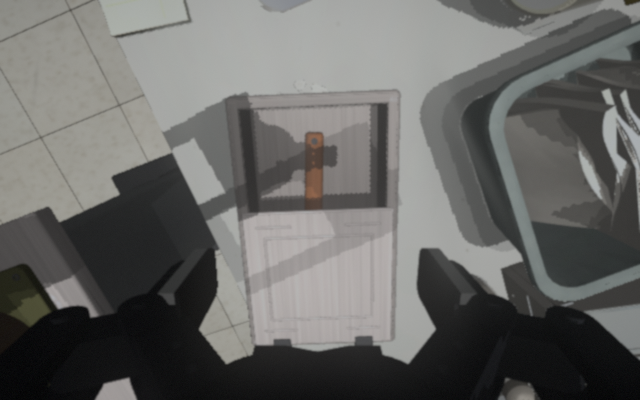

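The wrist view shows the opening between rows 105 and 210. The handle is centred at about column 314, rows 132–209, with its free end near (314,132). I'll refine the axes offline from colour and depth.

Run:
```python
import numpy as np,cv2
from h import cloud,atz
w=np.load("w1.npz"); c=(w["K"],w["t"],w["M"]); P=cloud(c,w["d"]); d=w["d"]
im=cv2.imread("pics/w1.png"); hsv=cv2.cvtColor(im,cv2.COLOR_BGR2HSV)
g=(hsv[...,0]<20)&(hsv[...,1]>110); g[:125]=0; g[215:]=0; g[:,:290]=0; g[:,350:]=0
rows=[v for v in range(136,206) if g[v].sum()>8]
m=np.array([atz(c,(np.flatnonzero(g[v]).min()/2+np.flatnonzero(g[v]).max()/2,v),.015)[:2] for v in rows])
wd=[g[v].sum() for v in rows]; print("n",len(rows),"w",np.median(wd))
vx,vy,x0,y0=cv2.fitLine(m.astype(np.float32),cv2.DIST_HUBER,0,.01,.01).ravel()
print("paddle ang",np.degrees(np.arctan2(vy,vx))%180,x0,y0, "end row",np.flatnonzero(g.sum(1)>8)[[0,-1]])
# cover top points
q=(P[...,2]>.055)&(P[...,2]<.075)&(d>0)
n,l,st,ce=cv2.connectedComponentsWithStats(q.astype(np.uint8)); k=1+np.argmax(st[1:,4]); q=l==k
X=P[q][:,:2].astype(np.float32); rc=cv2.minAreaRect(X); print("pan rect",rc); print(cv2.boxPoints(rc)); print("z",np.percentile(P[q][:,2],[5,25,50,75,95]).round(4))
```

```text
n 6 w 10.5
paddle ang 68.41991 0.49813145 0.06047318 end row [187 196]
pan rect ((0.49212023615837097, 0.02642485499382019), (0.29950082302093506, 0.17737187445163727), 71.8117446899414)
[[ 0.36112228 -0.08816098]
 [ 0.529632   -0.14352587]
 [ 0.62311816  0.1410107 ]
 [ 0.4546085   0.19637558]]
z [0.0608 0.0619 0.0625 0.0631 0.0638]
```

Run:
```python
import numpy as np,cv2
from h import cloud,atz
w=np.load("w1.npz"); c=(w["K"],w["t"],w["M"]); P=cloud(c,w["d"]); d=w["d"]
q=(P[...,2]>.009)&(P[...,2]<.02)&(d>0); b=np.zeros_like(q); b[120:208,290:345]=1; q&=b
n,l,st,_=cv2.connectedComponentsWithStats(q.astype(np.uint8)); k=1+np.argmax(st[1:,4]); q=l==k; print(st[k])
m=np.array([P[v][q[v]][:,:2].mean(0) for v in range(136,204) if q[v].sum()>8])
vx,vy,x0,y0=cv2.fitLine(m.astype(np.float32),cv2.DIST_HUBER,0,.001,.001).ravel()
print("ang",np.degrees(np.arctan2(vy,vx))%180,x0,y0,len(m)); print(cv2.minAreaRect(P[q][:,:2].astype(np.float32)))
cv2.imwrite("pics/w1c.png",cv2.resize(cv2.imread("pics/w1.png")[90:220,220:410],None,fx=4,fy=4,interpolation=cv2.INTER_CUBIC))
```

```text
[ 305  133   18   75 1322]
ang 68.8302 0.5104502 0.08912648 68
((0.5090742707252502, 0.08480630069971085), (0.09119912981987, 0.02088521607220173), 68.95156860351562)
```

View pics/w1c.png

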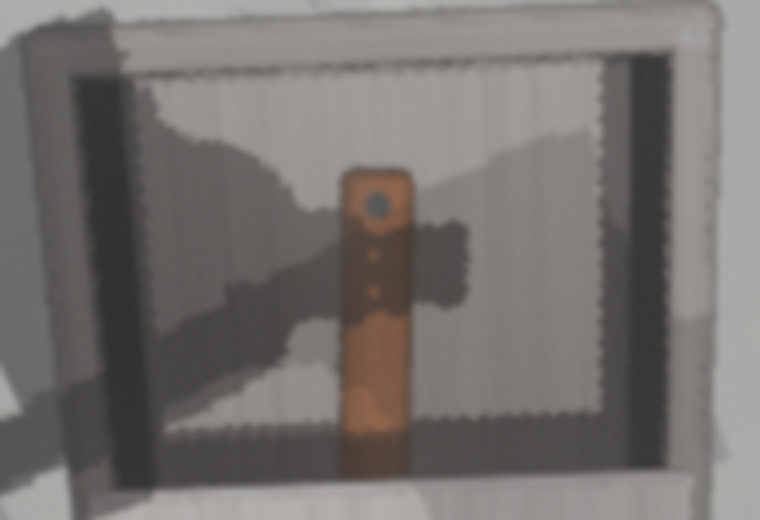

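Paddle axis is 68.8°, with the handle end about 29 mm short of the wall (pan x≈105 mm). Next step is to descend and grasp.

```bash
cat >> h.py <<'E'
phi=np.radians(68.8); A=np.array([np.cos(phi),np.sin(phi),0]); U=np.array([0,0,1.])
H=np.array([.5253,.1274,0]); B0=H-.230*A           # blade end, at pan x ~ -0.125
SG=.200; HT=.0015                                  # grasp: along the paddle from the blade end, TCP above underside
def pose(shift,bz,th):
    """TCP pose for blade end moved by shift along A, underside height bz, tilt th (deg)"""
    t=np.radians(th); X=np.cos(t)*A+np.sin(t)*U; Z=np.sin(t)*A-np.cos(t)*U
    p=B0+shift*A+bz*U+SG*X-HT*Z
    return p,R.from_matrix(np.array([X,np.cross(Z,X),Z]).T).as_rotvec()
E
python3 - <<'E'
from h import *
p,o=pose(0,.003,0); print(p)
r.grip(.06,100)
r.move_to(p+[0,0,.10],o)
f0=r.read_force()
print("stop",r.move_linear(p,.06,stop_force=8),r.read_tool_pos(),r.read_force()-f0)
r.grip(0.0,100)
print(r.read_finger_gap(),r.read_grip_force(),np.round(r.read_force()-f0,2),r.read_tool_pos(),r.read_t())
c=cam("wrist"); im,d=r.read_camera("wrist"); cv2.imwrite("pics/w2.png",im[...,::-1])
E
```

```text
[0.51445126 0.09943029 0.0045    ]
stop False [0.5147061  0.09945544 0.00484445] [-0.42969995  0.75070633  0.40750212]
0.01904529732383381 98.33859086036682 [-1.7   0.29  5.1 ] [0.51466782 0.09945077 0.00515345] 7.1083
```

View pics/w2.png

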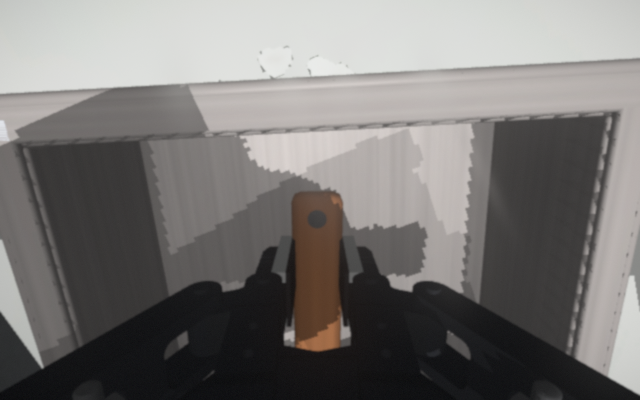

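The wrist view shows the pads on both sides of the handle (columns 292–342, rows 240–300), with the handle end at (318,192). Now I'll tilt it while shifting it forward.

Run:
```python
from h import *
f0=r.read_force(); m0=r.read_wrist_torque()
for s,bz,th in ((.004,.005,2),(.0125,.006,8),(.025,.006,16)):
    p,o=pose(s,bz,th); st=r.move_linear(p,.05,rot=o,stop_force=15)
    print(s,th,st,r.read_tool_pos().round(4),"F",np.round(r.read_force()-f0,2),"M",np.round(r.read_wrist_torque()-m0,2),r.read_finger_gap())
    if st: break
c=cam("wrist"); im,d=r.read_camera("wrist"); cv2.imwrite("pics/w3.png",im[...,::-1])
print([ (k["score"],k["centre"]) for k in r.pinpoint("wrist","handle_end")[:1]])
im,d=r.read_camera("scene"); cv2.imwrite("pics/s3.png",cv2.resize(im[120:300,180:420],None,fx=3,fy=3)[...,::-1])
print(r.read_t())
```

```text
0.004 2 False [0.5159 0.1028 0.0135] F [ 0.45  0.68 -5.91] M [ 0.14 -0.21 -0.03] 0.018903419163832143
0.0125 8 False [0.5181 0.1089 0.0351] F [ 0.33  0.34 -5.39] M [ 0.04 -0.15 -0.07] 0.018722458584356238
0.025 16 False [0.5204 0.1151 0.0623] F [ 1.38 -0.54 -5.54] M [-0.04 -0.1  -0.13] 0.01877374195451161
[(0.97, [317.7, 188.8])]
8.9667
```

View pics/w3.png

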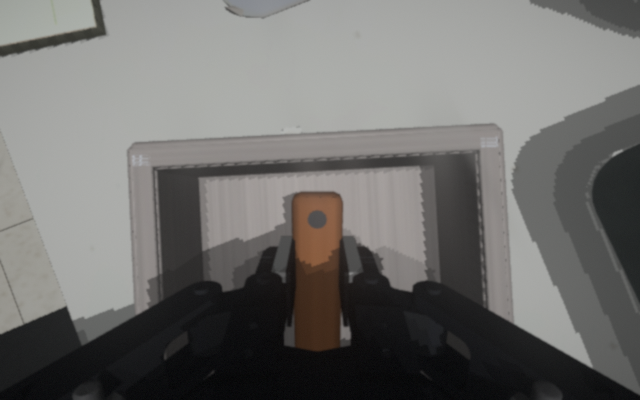

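View pics/s3.png

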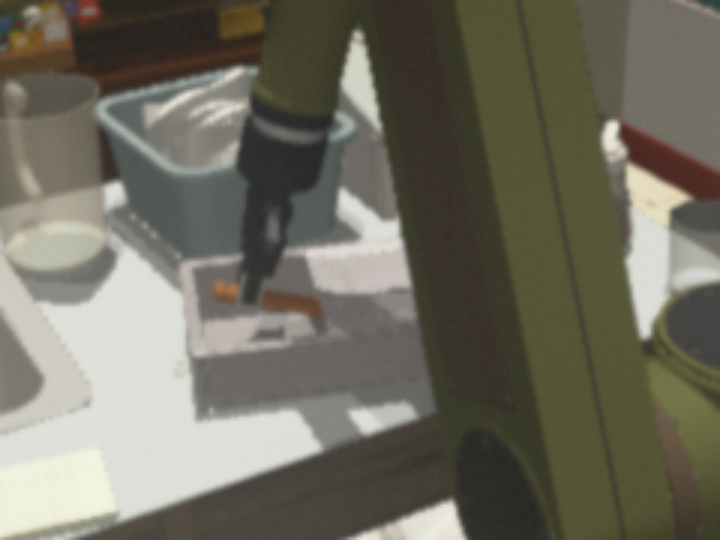

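The paddle has tilted with the gripper, and the handle end is still at (318,190) in the wrist view. In the scene crop the handle slopes up towards the open end. The force change matches the paddle's weight alone. I'll check the grip angle by depth, then draw it out.

```bash
cat >> h.py <<'E'
def droop():
    """handle top slope in the tool frame (deg; + = handle end raised), and handle top height in tool z"""
    c=cam("wrist"); p=r.read_tool_pos(); M=R.from_rotvec(r.read_orientation()).as_matrix()
    c=cam("wrist"); im,d=r.read_camera("wrist"); Q=(cloud(c,d)-p)@M
    g=np.zeros(d.shape,bool); g[196:285,302:334]=1
    q=Q[g&(d>0)]; q=q[(abs(q[:,2])<.03)]
    vx,vz,x0,z0=cv2.fitLine(q[:,[0,2]].astype(np.float32),cv2.DIST_HUBER,0,.001,.001).ravel()
    return np.degrees(np.arctan(-vz/vx)),(x0,z0),q[:,0].max(),len(q),im
E
python3 - <<'E'
from h import *
dr=droop(); print("droop",dr[:4])
if abs(dr[0])<2:
    f0=r.read_force(); t=np.radians(16); 
    for L in (.03,.09,.152):
        p,o=pose(.025+L*np.cos(t),.006+L*np.sin(t),16)
        st=r.move_linear(p,.06,rot=o,stop_force=12)
        print(L,st,r.read_tool_pos().round(4),np.round(r.read_force()-f0,2),r.read_finger_gap())
        if st: break
    dr=droop(); print("droop",dr[:4]); cv2.imwrite("pics/w4.png",dr[4][...,::-1])
    im,d=r.read_camera("top"); cv2.imwrite("pics/t4.png",cv2.resize(im[120:300,140:380],None,fx=3,fy=3)[...,::-1])
    c=cam("top")
    for k in r.pinpoint("top","blade_end")[:1]: print(k["score"],k["centre"],atz(c,k["centre"],.05))
print(r.read_t())
E
```

```text
droop (np.float32(0.03518045), (np.float32(0.0032314213), np.float32(-0.009914977)), np.float64(0.02992446330186796), 2836)
0.03 False [0.5308 0.1424 0.0709] [-0.39 -0.64 -0.38] 0.01881652180508643
0.09 False [0.5514 0.1955 0.0871] [-0.15 -0.75 -0.41] 0.018952998511360158
0.152 False [0.573  0.251  0.1042] [-0.44 -1.52 -1.07] 0.01887563528260323
droop (np.float32(-0.09535422), (np.float32(0.007202553), np.float32(-0.009884449)), np.float64(0.030009718795627374), 2840)
0.91 [243.5, 216.8] [0.49584752 0.07153279 0.05      ]
12.15
```

View pics/t4.png

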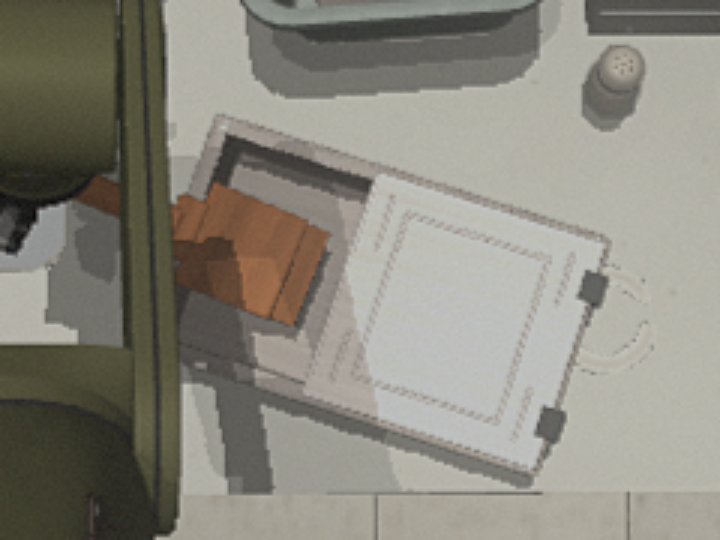

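The blade is fully out from under the cover: its end edge runs from (328,235) to (295,325) in the crop, and the cover edge is at about (345,270). Now I'll lift it straight up and level it.

Run:
```python
from h import *
f0=r.read_force(); p=np.array(r.read_tool_pos())
st=r.move_linear(p+.01*A+[0,0,.05],.06,stop_force=12); print(st,np.round(r.read_force()-f0,2))
q=p+.01*A; q[2]=.31
if not st:
    st=r.move_linear(q,.10,stop_force=15); o=pose(0,.003,0)[1]
    st=r.move_linear(q,.05,rot=o) ; print(r.read_tool_pos(),r.read_finger_gap(),r.read_grip_force())
    r.sleep(.5); dr=droop(); print(dr[:4],R.from_rotvec(r.read_orientation()).as_matrix()[2].round(4))
    im,d=r.read_camera("top"); cv2.imwrite("pics/t5.png",im[...,::-1]); c=cam("top"); P=cloud(c,d)
    for k in r.masks_of("top","paddle")[:1]:
        g=k["region"]&(d>0); Z=P[g]; Z=Z[Z[:,2]>.15]; print(k["score"],len(Z),Z[:,2].min(),Z[:,2].max())
        s=np.linalg.lstsq(np.c_[Z[:,:2]@A[:2],Z[:,:2]@[-A[1],A[0]],np.ones(len(Z))],Z[:,2],rcond=None)[0]; print("slopes deg along/across",np.degrees(s[:2]))
print(r.read_t())
```

```text
False [-0.42 -0.01  0.18]
[0.57662784 0.26131777 0.30872198] 0.019003854679805345 98.10244917869568
(np.float32(-0.18647537), (np.float32(0.010553622), np.float32(-0.009647849)), np.float64(0.029848732059546478), 2838) [ 4.e-04  2.e-04 -1.e+00]
0.91 3574 0.3058795473857435 0.32440406507586983
slopes deg along/across [2.95166997 0.01892649]
15.9417
```

View pics/t5.png

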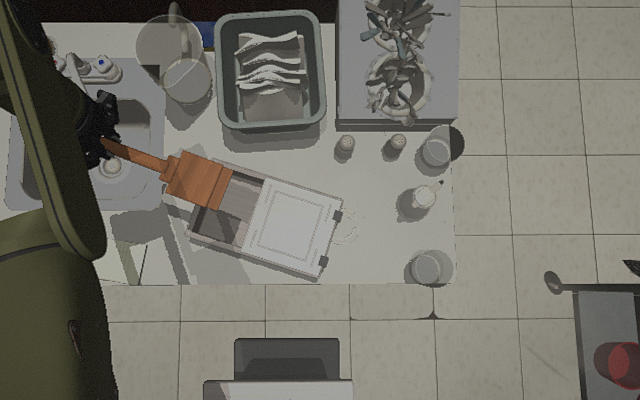

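The top view shows the paddle held clear of the pan, with its blade at about (198,180) and the gripper on the handle. The bystanders have not moved. Handle droop is 0.2°, and the paddle is about 30 cm up.

Run:
```python
from h import *
print(r.finish_job())
```

```text
the job is handed in; nothing more can be done
None
```

The paddle came out handle first without the force readings showing any push against the pan; it is held level and right side up about 30 cm above the worktop, the bystanders did not visibly move, and I handed the job in at about 16 s.

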